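# Slide the loaded staining tray from the lab jack onto the shaker

### The job

The grey sample tray with the staining box and two bottles has to go from the lab jack onto the shaker's platform. Slide it over, never lifting it off: keep its tail held down so that its heavy nose does not sag into the gap, and push it gently on until you feel it bear firmly on the rubber-faced jaw of the stop bar, without ramming or leaning on anything. Let go and leave it flat on the middle of the platform, square and still bearing on the rubber, with the bottles upright and the things around undisturbed.

Things in the scene. Friction and masses are not known exactly. Their poses are not given: they have to be found in the camera images.
- tray: grey open tray, 140 wide (its x) x 220 long (its y) x 32 high mm, 0.65 to 0.87 kg loaded. Origin: centre of underside; +y towards the nose (leading end), z up. Its load puts the centre of mass 48 to 56 mm ahead of the middle, so a free tray tips into the gap before the nose gets across. The white staining box is fixed in it, 26 mm high, 66 mm ahead of the handle
- tray_handle (a point): centre of the handle bar at the tray's tail: level bar 100 mm long (tray x), 10 thick (tray y), 22 high, open slot 18 mm high under it. This point is 61 mm above the tray's underside, 105 mm behind its origin. Pinch it from above, fingers closing along the tray's y
- tray_nose (a point): middle of the lower front edge of the tray, 110 mm ahead of its origin, at underside level; the nose wall above it, 32 mm high, is what meets the rubber-faced jaw
- shaker: orbital shaker, off, platform locked: fixed white housing, flat aluminium platform 300 x 300 mm, top 125 mm above the origin, lower console on the jack's side. Origin: under the platform's middle at bench level. Its +y is the direction in which the tray is pushed on, away from the jack
- platform_edge (a point): middle of the platform's edge next to the jack, on its top surface, 150 mm behind the shaker's origin (shaker -y); the edge is rounded with 5 mm radius
- stop_bar: fixed rail across the platform near its far edge, 270 mm long (x), 26 high, 18 thick. Origin: middle of its near face at platform level, 130 mm ahead of the shaker's origin; +y as the shaker's. Before it on two rods stands a rubber-faced jaw 170 mm long, 25 high; its face, which the nose meets, is set each time 14 to 50 mm in front of the rail, not given: feel for it. Rubber gives 1 mm per 5 N
- jack: fixed lab jack, steel top plate 200 (x) x 240 (y) mm. Origin: under its middle; top surface 125 mm above the origin. Set nearly in line with the shaker and 0.5 to 2.5 mm higher than the platform. The tray's floor slides easily on it and on the platform (friction about 0.25)
- jack_edge (a point): middle of the jack plate's edge next to the shaker, on its top surface, 120 mm ahead of the jack's origin (jack +y). From here to platform_edge is the gap of 105 to 117 mm
- bottle0: bottle with blue cap standing loose in a cell at the tray's nose, 56 mm diameter, 105 high; origin under its centre. Fill varies (0.22 to 0.34 kg)
- bottle1: the other such bottle, in the other cell at the nose, 70 mm from the first
- jar: bystander: small amber jar, 28 mm diameter, 45 high, standing loose on the platform near one side, about 125 mm from its middle line; origin under its centre
- wash_bottle: bystander: white bottle with red cap, 60 mm diameter, 150 high, on the bench beyond
- flask: bystander: conical flask, 82 mm diameter, 108 high, on the bench beyond
- stock_bottle: bystander: amber bottle, 70 mm diameter, 130 high, on the bench beside the jack
- tube_rack: bystander: tube rack 75 x 170 x 51 mm

How it is judged:
By the outcome, as a careful person would: the job done as asked, in the order asked, and still so for the second after the job is handed in, with the robot touching nothing.
It also fails if it takes over 62 s, if anything falls off the work surface, if the arm or the gripper's body presses on something with over 40 N, if the wrist force passes 120 N, or if a joint passes its speed limit or range.

### The arm

A 6-joint arm with a two-finger parallel gripper is mounted at the origin on the work surface. World frame = base frame: x ahead of the robot, y to its left, z up, the work surface at z = 0. Lengths are in m, angles in rad, forces in N, time in s.
With the tool pointing down it reaches from about 0.35 to 0.85 m from the base axis. Payload 8.1 kg.
Tool frame: the origin (TCP) lies between the finger pads; the fingertips stand 25 mm ahead of it and the grasp point (between the pads) lies 6 mm ahead of it (robot.tip_extent is the distance from the TCP to the fingertips, in m); z points along the fingers, y is the direction in which the jaws open and shut (so a half turn about z gives the same grasp; the last joint's range is limited). The gripper opens to 93 mm and grips with 3 to 60 N. Pads are 15 mm wide; open, the fingers measure 128 mm over their backs; the gripper's body (75 mm by 188 mm) begins 65 mm behind the grasp point.
Start: joints at [1.095, 0.13, 1.488, -0, 1.523, -0.085], TCP at [0.229, 0.555, 0.244] pointing down, gripper open.
Joint ranges: [-2.96, 2.96], [-0.89, 2.26], [0.02, 2.5], [-1.34, 4.48], [0, 2.73], [-2.66, 2.66]. Speed limits (rad/s): [2.39, 2.39, 2.79, 3.14, 3.14, 3.14].

### API

Orientations are given as a rotation vector (axis times angle).
In Python, from plant import robot gives the robot as it stands.
- The arm moves only by the tool drive_tool, never from a script. Its argument "increments" is a list of rows, each a list of 7 numbers: the closure, from 0 (fully open) to 1 (shut), then the shift along the world's x, y, z in units of 25 mm (1.0 is 25 mm), then the turn, a rotation vector about the world's x, y, z in rad. In form: [[gripper, dx, dy, dz, rx, ry, rz], ...]. A call has 1 to 20 rows; each row is the pose to reach, as a shift and turn from the pose commanded when the call began; what a row does not reach only later rows make up. A row lasts 1/12 s, in which the tool goes at most 41.7 mm and 7.16 degrees, less where a joint would pass 70% of its speed; a pose out of reach is approached as far as the arm can. A call with a gripper value outside its range is refused whole. The fingers move at their own pace and stop on an object; "squeeze" is the grip in N (left out, the last holds). Time passes only in rows, so rows that repeat a pose let the fingers close. It gives the time, the measured TCP pose, the force and the opening at its end, in the units of the state.
- robot.read_state(): the state, without advancing time (a new reading comes with each control period).
- robot.read_camera(name): name is "scene" or "top"; returns a dict with "image" (480x640x3 uint8, red, green, blue), "fx", "fy", "cx", "cy" (pixels), "T" (4x4, takes a point from camera to world coordinates). Camera axes: x right, y down, z forward; pixel columns grow to the right and rows downward; lengths in m; the calibration is good to about 2 mm. A picture is of the moment at which its call begins. There is no depth.
- robot.close_job(): hands the job in, once; it reports no verdict.
The state is a dict: "t": time; "q": joint angles; "dq": joint speeds; "joint_torque": joint torques, N m; "tool_pos": TCP position; "orientation": TCP orientation; "force": force on the tool from outside, world axes, zero at the start; "wrist_torque": the same for the moment, N m; "opening": finger opening in m.
Only numpy, scipy, OpenCV 4.12 (cv2) and the standard library are available. Lean on these libraries where they do the work, as an engineer would, in place of code of your own. Each camera call takes 0.05 s, during which the arm holds its last target.

## Working session

There is one attempt and no reset: what is moved stays moved. The work goes in short steps, Python scripts to look and compute and a tool call to move; the robot and the scene stay as the last step left them, time stands still between calls to the robot, and variables do not carry over. Pictures are saved under pics/ and viewed, and the job is handed in when it is done.

Besides the shell and the picture viewer there is one more tool, called after "Emit:" as name([rows], argument=value, ...), one row to a line, values as JSON. drive_tool: Moves the arm, as the interface text tells. Its arguments: {"type":"object","properties":{"increments":{"type":"array"},"squeeze":{"type":"number"}},"required":["increments"]}

```bash
ls; mkdir -p pics; python3 - <<'E'
from plant import robot
import cv2,numpy as np
np.set_printoptions(precision=4,suppress=True)
s=robot.read_state();print(s)
for n in("scene","top"):
    c=robot.read_camera(n);print(n,c["fx"],c["fy"],c["cx"],c["cy"]);print(c["T"])
    cv2.imwrite(f"pics/{n}0.png",c["image"][:,:,::-1])
    np.savez(f"{n}0.npz",**{k:c[k] for k in c})
E
```

```text
pics
{'t': 0.0, 'q': array([ 1.0946,  0.1311,  1.4893, -0.    ,  1.523 , -0.0854]), 'dq': array([ 0.0014, -0.0018, -0.0012, -0.0007, -0.0003,  0.    ]), 'joint_torque': array([ -0.0008, -55.984 , -49.1754,   0.0768,   0.0355,  -0.0002]), 'tool_pos': array([0.2283, 0.5543, 0.2426]), 'orientation': array([-0.6099, -3.0813,  0.0028]), 'force': array([1.2345, 0.0216, 0.0454]), 'wrist_torque': array([0.0064, 0.0587, 0.0349]), 'opening': 0.09289190238796746}
scene 544.2766159636175 544.2766159636175 319.1323794110394 236.85404281511703
[[-0.7346  0.3725 -0.5671  1.2932]
 [ 0.6782  0.3767 -0.631   0.8421]
 [-0.0214 -0.8481 -0.5294  0.7656]
 [ 0.      0.      0.      1.    ]]
top 496.23682171668906 496.23682171668906 323.2500073679341 234.38442266419446
[[-0.0183 -0.989   0.1465  0.4218]
 [-0.9998  0.0172 -0.0093  0.0551]
 [ 0.0067 -0.1466 -0.9892  1.3782]
 [ 0.      0.      0.      1.    ]]
```

View pics/scene0.png

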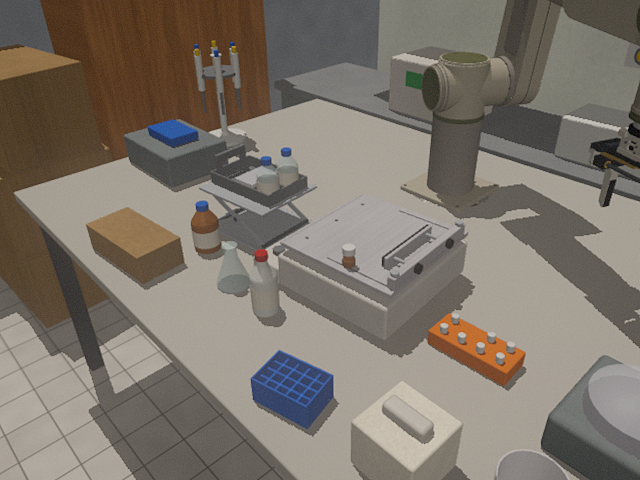

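View pics/top0.png

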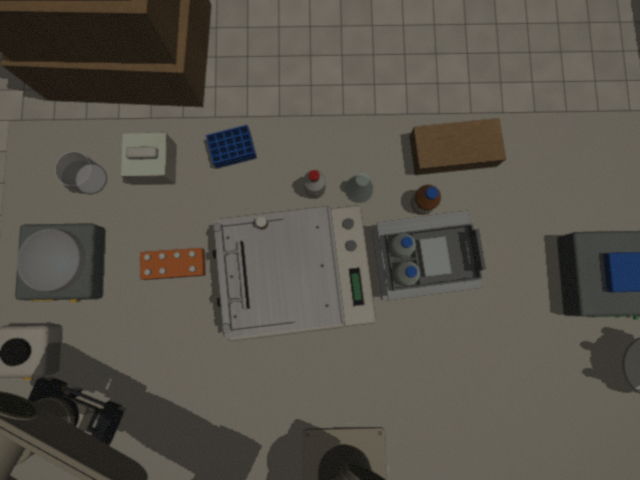

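The top view shows the jack and tray at about (430,255), with the nose to the left, and the shaker platform at about (278,270). The stop rail is near column 225 and the dark jaw near 243. The push goes along world +y. I'll zoom in next.

```bash
python3 - <<'E'
import cv2,numpy as np
i=cv2.imread("pics/top0.png")
cv2.imwrite("pics/zt1.png",cv2.resize(cv2.convertScaleAbs(i[195:345,365:495],alpha=1.6),None,fx=5,fy=4,interpolation=cv2.INTER_CUBIC)[:600,:800])
cv2.imwrite("pics/zt2.png",cv2.resize(cv2.convertScaleAbs(i[200:345,205:385],alpha=1.5),None,fx=4,fy=4,interpolation=cv2.INTER_CUBIC))
i=cv2.imread("pics/scene0.png")
cv2.imwrite("pics/zs1.png",cv2.resize(cv2.convertScaleAbs(i[140:290,190:390],alpha=1.2),None,fx=4,fy=4,interpolation=cv2.INTER_CUBIC))
E
```

```text
(no output)
```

View pics/zt1.png

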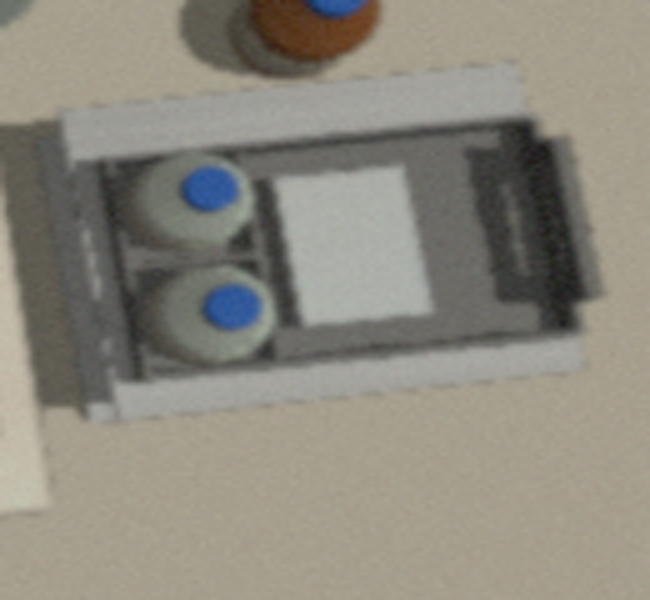

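View pics/zt2.png

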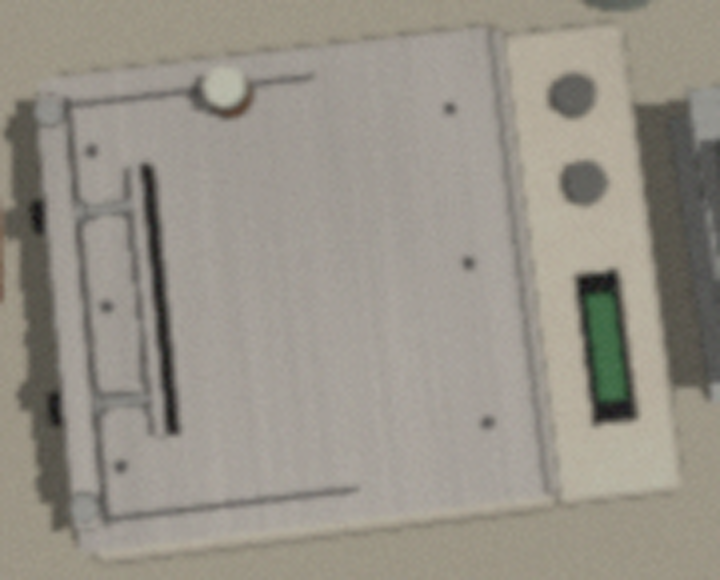

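View pics/zs1.png

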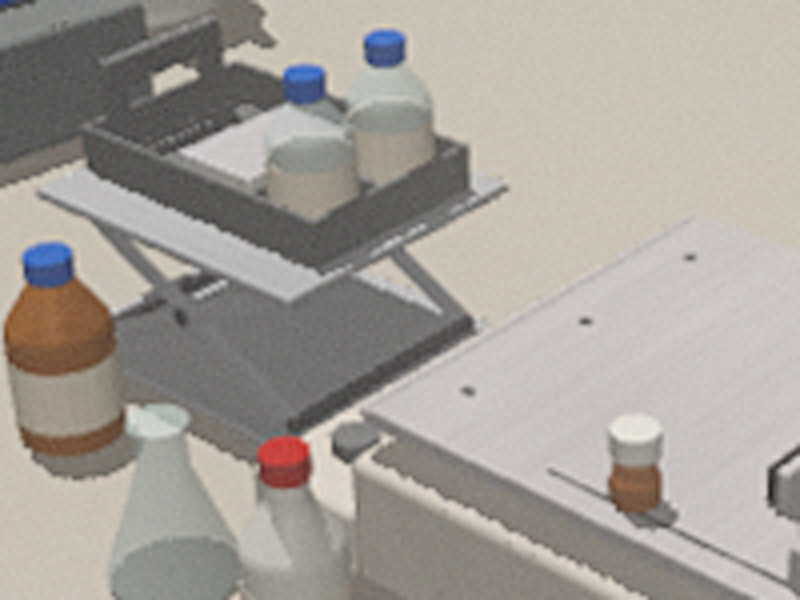

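```bash
cat > h.py <<'E'
import numpy as np
np.set_printoptions(precision=4,suppress=True)
C={n:dict(np.load(f"{n}0.npz")) for n in("scene","top")}
def back(n,uv,z,c=None):
    c=c or C[n];u,v=uv
    d=c["T"][:3,:3]@np.array([(u-c["cx"])/c["fx"],(v-c["cy"])/c["fy"],1.]);o=c["T"][:3,3]
    return o+d*(z-o[2])/d[2]
def proj(n,p,c=None):
    c=c or C[n];q=c["T"][:3,:3].T@(np.asarray(p,float)-c["T"][:3,3])
    return np.array([c["fx"]*q[0]/q[2]+c["cx"],c["fy"]*q[1]/q[2]+c["cy"]])
E
python3 - <<'E'
from h import *
t2=lambda X,Y:(205+X/4-.4,200+Y/4-.4)
t1=lambda X,Y:(365+X/5-.4,195+Y/4-.4)
def L(a,f,z): 
    p={}
    for k,(x,y) in a.items(): p[k]=back("top",f(x,y),z); print(k,p[k])
    return p
p=L(dict(ur=(495,28),lr=(550,502),ul=(42,80),ll=(82,545)),t2,.125)
print([np.linalg.norm(p[a]-p[b]) for a,b in(("ur","lr"),("ul","ll"),("ur","ul"),("lr","ll"))])
for a,b in(("ur","lr"),("ul","ll")):
  d=p[b]-p[a];print("ang",np.degrees(np.arctan2(d[1],-d[0])))
for a,b in(("ur","ul"),("lr","ll")):
  d=p[b]-p[a];print("ang(y)",np.degrees(np.arctan2(d[0],d[1])))
print("center",sum(p.values())/4)
L(dict(jawtop=(147,165),jawbot=(172,432),railtopfrontU=(70,105),railfrontL=(105,515)),t2,.150)
p=L(dict(nu=(62,110),nl=(118,418),tu=(515,65),tl=(582,368)),t1,.1265);print("jack")
print([np.linalg.norm(p[a]-p[b]) for a,b in(("nu","nl"),("tu","tl"),("nu","tu"),("nl","tl"))])
print("jc",sum(p.values())/4)
p=L(dict(hu=(567,137),hl=(600,297),hu2=(535,137),hl2=(570,303)),t1,.1265+.072)
L(dict(cap0=(210,188),cap1=(233,306)),t1,.1265+.003+.105)
p=L(dict(nu=(102,160),nl=(142,378),tu=(530,122),tl=(578,330)),t1,.1265+.032)
E
```

```text
ur [0.6794 0.0289 0.125 ]
lr [0.3785 0.0007 0.125 ]
ul [0.6504 0.3196 0.125 ]
ll [0.3577 0.2909 0.125 ]
[np.float64(0.30217591300756025), np.float64(0.2940523676400171), np.float64(0.2920840366937633), np.float64(0.29093959174112505)]
ang -5.35941433766886
ang -5.595105638811071
ang(y) -5.6989747060460365
ang(y) -4.099918035150397
center [0.5165 0.16   0.125 ]
jawtop [0.5909 0.2482 0.15  ]
jawbot [0.4258 0.232  0.15  ]
railtopfrontU [0.6296 0.2966 0.15  ]
railfrontL [0.3767 0.2724 0.15  ]
nu [ 0.6365 -0.0948  0.1265]
nl [ 0.4405 -0.1162  0.1265]
tu [ 0.6619 -0.3291  0.1265]
tl [ 0.4674 -0.351   0.1265]
jack
[np.float64(0.1971688132595994), np.float64(0.19567274291377657), np.float64(0.23563305175874397), np.float64(0.2363686025962396)]
jc [ 0.5516 -0.2228  0.1265]
hu [ 0.6035 -0.3294  0.1985]
hl [ 0.5067 -0.339   0.1985]
hu2 [ 0.6037 -0.314   0.1985]
hl2 [ 0.5034 -0.3244  0.1985]
cap0 [ 0.5708 -0.1493  0.2345]
cap1 [ 0.502  -0.1569  0.2345]
nu [ 0.5992 -0.1098  0.1585]
nl [ 0.4641 -0.1245  0.1585]
tu [ 0.6194 -0.3246  0.1585]
tl [ 0.4895 -0.3402  0.1585]
```

```bash
cat >> h.py <<'E'
import cv2
def frame(x,y,z,yawdeg):
    a=np.radians(yawdeg);M=np.eye(4);M[:2,:2]=[[np.cos(a),-np.sin(a)],[np.sin(a),np.cos(a)]];M[:3,3]=[x,y,z];return M
def box(M,x0,x1,y0,y1,z):
    return [(M@np.array([x,y,z,1]))[:3] for x,y in((x0,y0),(x1,y0),(x1,y1),(x0,y1))]
def draw(img,n,P,col,s,off,c=None):
    pts=np.array([((proj(n,p,c)-off+.5)*s) for p in P]).round().astype(int);cv2.polylines(img,[pts],True,col,1,cv2.LINE_AA)
E
cat > ov.py <<'E'
from h import *
def ov(n,img,tag,S,J,T,crops,s=4,c=None):
    for k,(r0,r1,c0,c1) in enumerate(crops):
        z=cv2.resize(cv2.convertScaleAbs(img[r0:r1,c0:c1],alpha=1.4),None,fx=s,fy=s,interpolation=cv2.INTER_CUBIC);o=np.array([c0,r0])
        draw(z,n,box(S,-.15,.15,-.15,.15,.125),(0,255,0),s,o,c)
        draw(z,n,box(S,-.135,.135,.13,.148,.151),(0,200,255),s,o,c)
        draw(z,n,box(S,-.135,.135,.13,.13,.125),(0,200,255),s,o,c)
        draw(z,n,box(J,-.1,.1,-.12,.12,0),(255,0,0),s,o,c)
        draw(z,n,box(T,-.07,.07,-.11,.11,.032),(0,0,255),s,o,c)
        draw(z,n,box(T,-.05,.05,-.11,-.10,.072),(255,0,255),s,o,c)
        cv2.imwrite(f"pics/ov_{tag}{k}.png",z)
E
python3 - <<'E'
from ov import *
S=frame(.5150,.163,0,5.5);J=frame(.5516,-.2228,.1265,6.3);T=frame(.543,-.2248,.1265,6.1)
ov("top",cv2.imread("pics/top0.png"),"a",S,J,T,[(195,345,210,390),(195,315,365,495)])
ov("scene",cv2.imread("pics/scene0.png"),"b",S,J,T,[(135,285,190,390),(190,330,270,470)])
E
```

```text
(no output)
```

View pics/ov_a0.png

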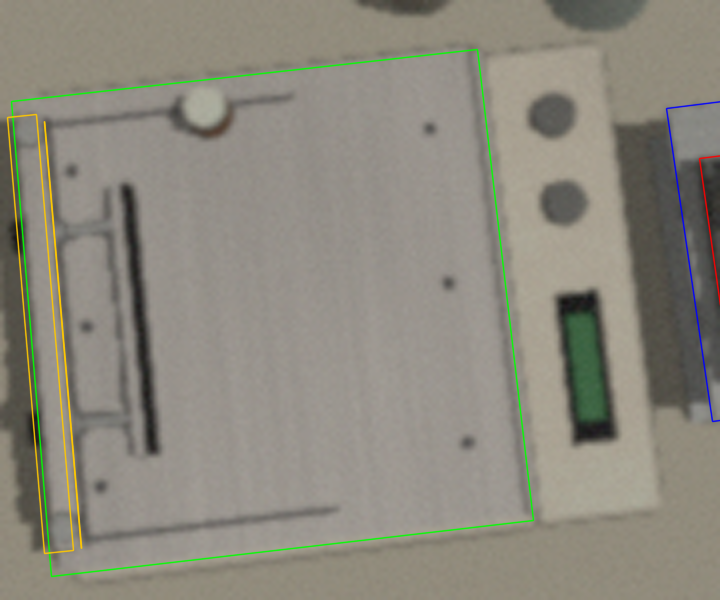

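View pics/ov_a1.png

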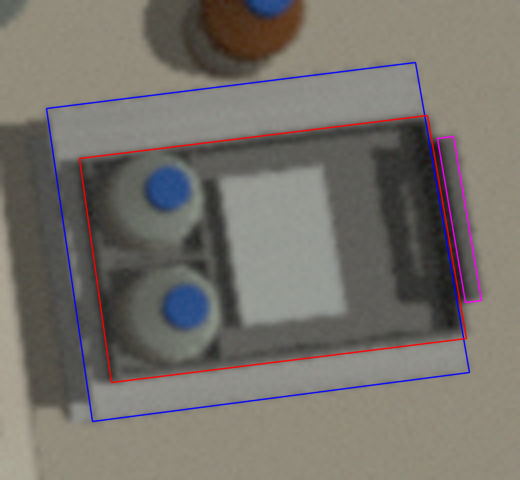

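View pics/ov_b0.png

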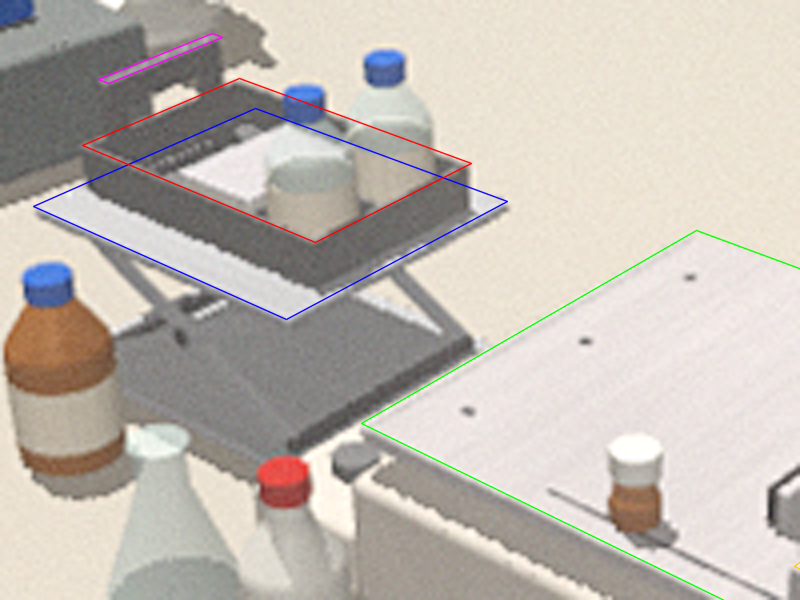

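View pics/ov_b1.png

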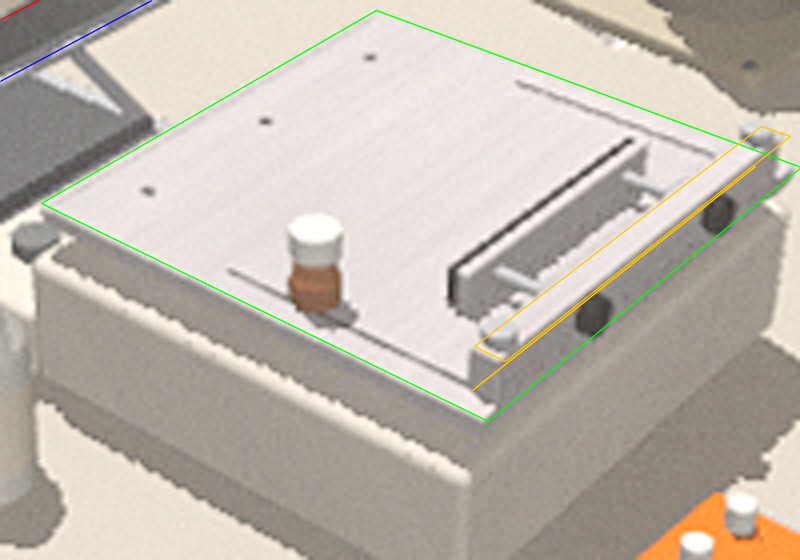

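The overlays agree in both views once the shaker moves about 6 mm to y≈0.157. Gap is about 111 mm, which is within spec. Jaw is at about 50 mm from the rail. The tray sits about 9 mm to the −x side of the platform's midline. Next I move to above the handle.

Emit:
drive_tool([
  [0,0,0,1.6,0,0,0],
  [0,0,0,2.4,0,0,0],
  [0,13,-35.36,2.4,0,0,0.5],
  [0,13,-35.36,2.4,0,0,0.5],
  [0,13,-35.36,2.4,0,0,0.5],
  [0,13,-35.36,2.4,0,0,0.5],
  [0,13,-35.36,2.4,0,0,0.5],
  [0,13,-35.36,2.4,0,0,0.5],
  [0,13,-35.36,2.4,0,0,0.5],
  [0,13,-35.36,2.4,0,0,0.5],
  [0,13,-35.36,2.4,0,0,0.5],
  [0,13,-35.36,2.4,0,0,0.5],
  [0,13,-35.36,2.4,0,0,0.5],
  [0,13,-35.36,2.4,0,0,0.5],
  [0,13,-35.36,2.4,0,0,0.5],
  [0,13,-35.36,2.4,0,0,0.5],
  [0,13,-35.36,2.4,0,0,0.5],
  [0,13,-35.36,2.4,0,0,0.5],
  [0,13,-35.36,2.4,0,0,0.5],
  [0,13,-35.36,2.4,0,0,0.5],
], squeeze=20)

```text
t: 1.77
tool_pos: [0.4858, -0.147, 0.3033]
orientation: [0.171, -3.137, -0.0]
force: [0.7, 0.5, 0.1]
opening: 0.0931
```

Emit:
drive_tool([
  [0,2.7,-7.2,0,0,0,0],
  [0,2.7,-7.2,0,0,0,0],
  [0,2.7,-7.2,0,0,0,0],
  [0,2.7,-7.2,0,0,0,0],
  [0,2.7,-7.2,0,0,0,0],
  [0,2.7,-7.2,0,0,0,0],
  [0,2.7,-7.2,0,0,0,0],
  [0,2.7,-7.2,0,0,0,0],
])

```text
t: 2.43
tool_pos: [0.553, -0.3242, 0.303]
orientation: [0.171, -3.136, -0.002]
force: [-0.3, 0.9, -0.1]
opening: 0.0931
```

```bash
python3 - <<'E'
from ov import *
from plant import robot
s=robot.read_state();print(s["tool_pos"],s["orientation"],s["force"],s["wrist_torque"])
c=robot.read_camera("scene");im=c["image"][:,:,::-1].copy()
S=frame(.5156,.157,0,5.5);J=frame(.5516,-.2228,.1265,6.3);T=frame(.543,-.2248,.1265,6.1)
ov("scene",im,"c",S,J,T,[(60,210,170,370)],c=c)
c=robot.read_camera("top");im=c["image"][:,:,::-1].copy()
ov("top",im,"d",S,J,T,[(185,325,365,525)],c=c)
E
```

```text
[ 0.553  -0.3242  0.303 ] [ 0.1713 -3.136  -0.0018] [-0.3378  0.8534 -0.1235] [ 0.1258  0.035  -0.046 ]
```

View pics/ov_c0.png

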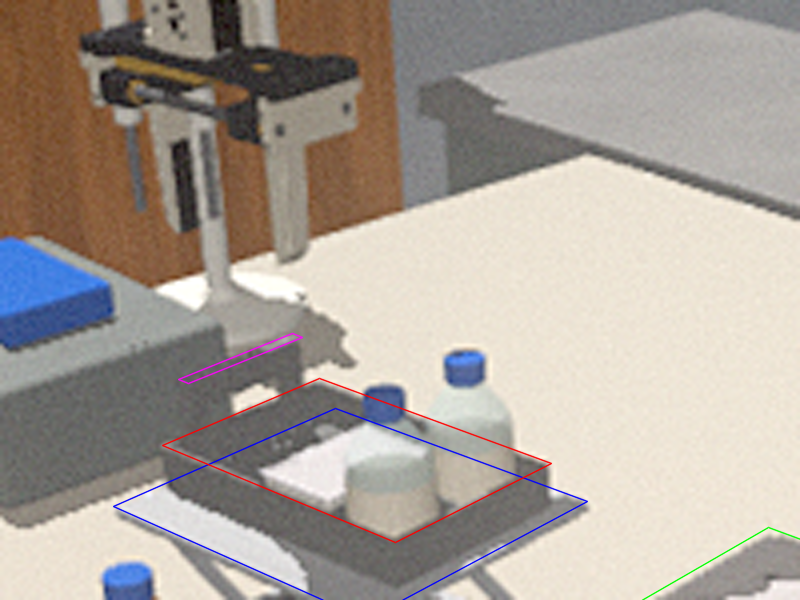

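View pics/ov_d0.png

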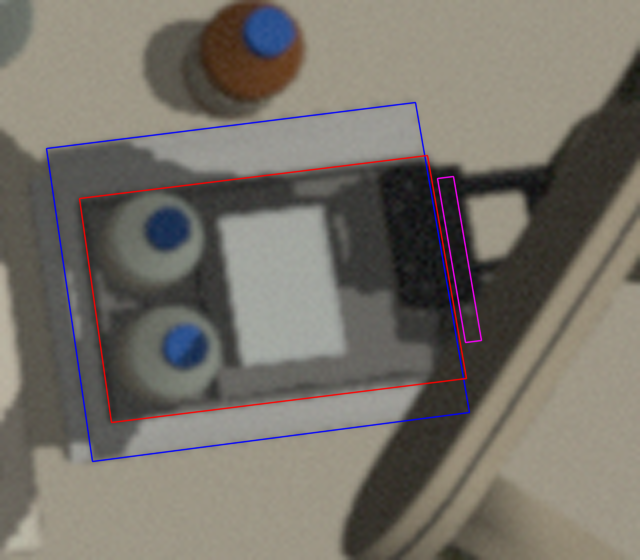

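The fit matches the pictures. Now a small correction, then straight down over the bar.

Emit:
drive_tool([
  [0,0.05,-0.2,-0.5,0,0,0],
  [0,0.05,-0.2,-1.2,0,0,0],
  [0,0.05,-0.2,-1.9,0,0,0],
  [0,0.05,-0.2,-2.5,0,0,0],
  [0,0.05,-0.2,-3.0,0,0,0],
  [0,0.05,-0.2,-3.4,0,0,0],
  [0,0.05,-0.2,-3.8,0,0,0],
  [0,0.05,-0.2,-4.1,0,0,0],
  [0,0.05,-0.2,-4.36,0,0,0],
  [0,0.05,-0.2,-4.36,0,0,0],
  [0,0.05,-0.2,-4.36,0,0,0],
  [0,0.05,-0.2,-4.36,0,0,0],
])

```text
t: 3.53
tool_pos: [0.5549, -0.3301, 0.1955]
orientation: [-0.171, 3.136, -0.001]
force: [-0.6, -0.9, 0.5]
opening: 0.093
```

```bash
python3 - <<'E'
from ov import *
from plant import robot
s=robot.read_state();print(s["tool_pos"],s["orientation"],s["force"],s["wrist_torque"])
c=robot.read_camera("scene");im=c["image"][:,:,::-1]
cv2.imwrite("pics/g1.png",cv2.resize(cv2.convertScaleAbs(im[100:220,180:330],alpha=1.5),None,fx=5,fy=5,interpolation=cv2.INTER_CUBIC))
E
```

```text
[ 0.5549 -0.3301  0.1955] [-0.1713  3.136  -0.0013] [-0.5649 -0.9067  0.486 ] [ 0.0446 -0.0295  0.0106]
```

View pics/g1.png

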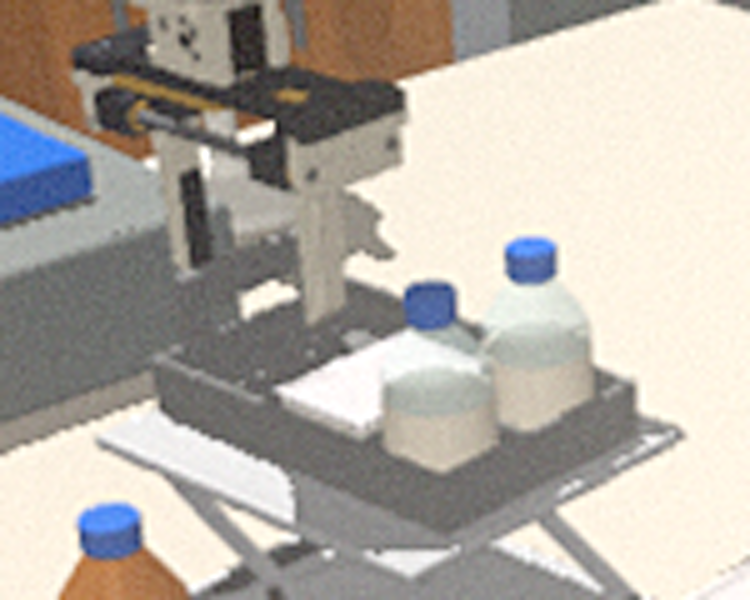

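The fingers straddle the bar at about (240,230) in the zoom. I close them gently.

Emit:
drive_tool([
  [0.4,0,0,-0.06,0,0,0],
  [0.7,0,0,-0.06,0,0,0],
  [0.85,0,0,-0.06,0,0,0],
  [0.9,0,0,-0.06,0,0,0],
  [1,0,0,-0.06,0,0,0],
  [1,0,0,-0.06,0,0,0],
  [1,0,0,-0.06,0,0,0],
  [1,0,0,-0.06,0,0,0],
  [1,0,0,-0.06,0,0,0],
  [1,0,0,-0.06,0,0,0],
  [1,0,0,-0.06,0,0,0],
  [1,0,0,-0.06,0,0,0],
], squeeze=30)

```text
t: 4.58
tool_pos: [0.5545, -0.3298, 0.1931]
orientation: [0.171, -3.137, -0.0]
force: [-0.5, 0.3, 0.2]
opening: 0.0175
```

```bash
python3 - <<'E'
from ov import *
from plant import robot
s=robot.read_state();print(s["tool_pos"],s["orientation"],s["force"],s["wrist_torque"],s["opening"])
E
```

```text
[ 0.5545 -0.3298  0.1931] [ 0.1714 -3.1369 -0.    ] [-0.4538  0.3467  0.2272] [-0.0209  0.022   0.0037] 0.017537933591109698
```

Still closing.

Emit:
drive_tool([
  [1,0,0,0,0,0,0],
  [1,0,0,0,0,0,0],
  [1,0,0,0,0,0,0],
  [1,0,0,0,0,0,0],
  [1,0,0,0,0,0,0],
  [1,0,0,0,0,0,0],
])

```text
t: 5.08
tool_pos: [0.5545, -0.33, 0.1932]
orientation: [0.171, -3.137, 0.0]
force: [0.3, -2.8, -0.8]
opening: 0.0097
```

```bash
cat > st.py <<'E'
from h import *
from plant import robot
s=robot.read_state();p=s["tool_pos"];print(p,"t",s["t"],"F",s["force"],"M",s["wrist_torque"],"op",s["opening"])
from scipy.spatial.transform import Rotation as Ro
ty=Ro.from_rotvec(s["orientation"]).as_matrix();
print("tooly",ty[:,1],"toolz",ty[:,2])
S=frame(.5156,.157,0,5.5);q=np.linalg.inv(S)@np.r_[p,1];d=np.linalg.inv(S)[:3,:3]@ty[:,1]
g=np.linalg.inv(S)[:3,:3]@s["force"]
print("handle in shaker frame mm",q[:3]*1000,"yaw err deg",np.degrees(np.arctan2(-d[0],d[1])),"F shaker",g,"nose past plat edge",(q[1]+.215+.15)*1000)
E
python3 st.py
```

```text
[ 0.5545 -0.33    0.1932] t 5.0833 F [ 0.2858 -2.764  -0.8456] M [-0.4276 -0.0731  0.0306] op 0.009707375388204069
tooly [-0.1089  0.9941 -0.0003] toolz [ 0.     -0.0003 -1.    ]
handle in shaker frame mm [  -7.9546 -488.4518  193.1645] yaw err deg 0.7501457622424136 F shaker [ 0.0195 -2.7787 -0.8456] nose past plat edge -123.45183001825247
```

Gripped: the opening is 9.7 mm, which matches the bar. I start sliding gently, correcting 8 mm sideways and 0.75° of yaw while the tray is still on the jack.

Emit:
drive_tool([
  [1,0,0.03,-0.01,0,0,0],
  [1,0,0.1,-0.01,0,0,0],
  [1,0.0,0.2,-0.02,0,0,-0.001],
  [1,0,0.35,-0.02,0,0,-0.002],
  [1,-0.01,0.5,-0.03,0,0,-0.003],
  [1,-0.01,0.65,-0.03,0,0,-0.004],
  [1,-0.01,0.8,-0.03,0,0,-0.005],
  [1,-0.01,0.95,-0.03,0,0,-0.006],
  [1,-0.02,1.1,-0.03,0,0,-0.007],
  [1,-0.02,1.25,-0.03,0,0,-0.008],
  [1,-0.02,1.4,-0.03,0,0,-0.009],
  [1,-0.02,1.55,-0.03,0,0,-0.01],
  [1,-0.03,1.7,-0.03,0,0,-0.011],
  [1,-0.03,1.85,-0.03,0,0,-0.012],
  [1,-0.03,2.0,-0.03,0,0,-0.013],
  [1,-0.04,2.12,-0.03,0,0,-0.013],
  [1,-0.04,2.2,-0.03,0,0,-0.013],
  [1,-0.04,2.25,-0.03,0,0,-0.013],
])

```text
t: 6.58
tool_pos: [0.5538, -0.2733, 0.1931]
orientation: [-0.151, 3.137, -0.001]
force: [-0.0, -5.0, 4.8]
opening: 0.0098
```

```bash
python3 st.py
```

```text
[ 0.5538 -0.2733  0.1931] t 6.5833 F [-0.0456 -5.0374  4.8195] M [-0.72    0.0469  0.0605] op 0.009770581857647604
tooly [-0.0963  0.9954 -0.0009] toolz [ 0.001  -0.0008 -1.    ]
handle in shaker frame mm [  -3.1849 -431.9624  193.1337] yaw err deg 0.02498320847608222 F shaker [-0.5282 -5.0098  4.8195] nose past plat edge -66.96239421683015
```

Emit:
drive_tool([
  [1,0,0.05,0,0,0,0],
  [1,0,0.15,0,0,0,0],
  [1,-0.01,0.3,0,0,0,0],
  [1,-0.02,0.45,0,0,0,0],
  [1,-0.02,0.6,0,0,0,0],
  [1,-0.03,0.75,0,0,0,0],
  [1,-0.03,0.9,0,0,0,0],
  [1,-0.04,1.05,0,0,0,0],
  [1,-0.05,1.2,0,0,0,0],
  [1,-0.05,1.35,0,0,0,0],
  [1,-0.06,1.5,0,0,0,0],
  [1,-0.06,1.6,0,0,0,0],
  [1,-0.07,1.7,0,0,0,0],
  [1,-0.07,1.78,0,0,0,0],
  [1,-0.07,1.8,0,0,0,0],
])

```text
t: 7.83
tool_pos: [0.5521, -0.2282, 0.1932]
orientation: [-0.151, 3.137, -0.001]
force: [0.2, -5.3, 5.8]
opening: 0.0102
```

```bash
python3 st.py; python3 - <<'E'
from ov import *
from plant import robot
for n,(r0,r1,c0,c1) in(("scene",(120,270,200,400)),("top",(190,330,300,480))):
    c=robot.read_camera(n);im=c["image"][:,:,::-1]
    cv2.imwrite(f"pics/m1{n}.png",cv2.resize(cv2.convertScaleAbs(im[r0:r1,c0:c1],alpha=1.5),None,fx=4,fy=4,interpolation=cv2.INTER_CUBIC))
E
```

```text
[ 0.5521 -0.2282  0.1932] t 7.8333 F [ 0.2108 -5.2945  5.7707] M [-0.7343  0.0006  0.0674] op 0.010162881436371576
tooly [-0.0964  0.9953 -0.0009] toolz [ 0.0011 -0.0008 -1.    ]
handle in shaker frame mm [  -0.5999 -386.9602  193.1876] yaw err deg 0.029403751895541813 F shaker [-0.2976 -5.2904  5.7707] nose past plat edge -21.960237803351657
```

View pics/m1scene.png

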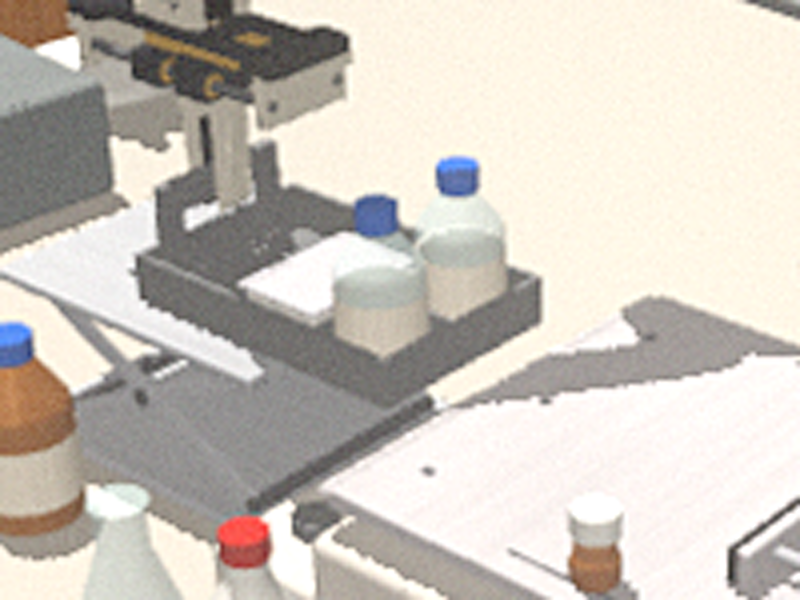

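View pics/m1top.png

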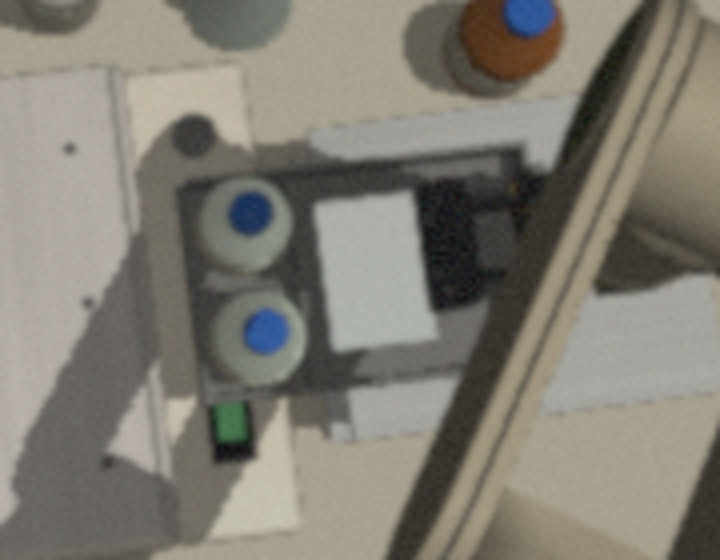

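The tray is level and square, with its nose about 20 mm short of the platform edge and both bottles upright. I cross the edge slowly.

Emit:
drive_tool([
  [1,0,0.05,-0.01,0,0,0],
  [1,-0.01,0.13,-0.01,0,0,0],
  [1,-0.01,0.21,-0.01,0,0,0],
  [1,-0.02,0.29,-0.01,0,0,0],
  [1,-0.03,0.37,-0.01,0,0,0],
  [1,-0.03,0.45,-0.01,0,0,0],
  [1,-0.04,0.53,-0.01,0,0,0],
  [1,-0.04,0.6,-0.01,0,0,0],
  [1,-0.04,0.67,-0.01,0,0,0],
  [1,-0.05,0.74,-0.01,0,0,0],
  [1,-0.06,0.8,-0.01,0,0,0],
])

```text
t: 8.85
tool_pos: [0.5508, -0.2087, 0.1934]
orientation: [-0.151, 3.136, -0.002]
force: [0.3, -5.2, 6.5]
opening: 0.0096
```

```bash
python3 st.py
```

```text
[ 0.5508 -0.2087  0.1934] t 8.85 F [ 0.265  -5.2347  6.5124] M [-0.9297  0.0225 -0.0298] op 0.009595987758227913
tooly [-0.096   0.9954 -0.0016] toolz [ 0.0019 -0.0015 -1.    ]
handle in shaker frame mm [   0.035  -367.3894  193.3706] yaw err deg 0.010737776953533527 F shaker [-0.2379 -5.2361  6.5124] nose past plat edge -2.3893862222409967
```

Emit:
drive_tool([
  [1,0,0.04,-0.01,0.002,0,0],
  [1,-0.01,0.11,-0.01,0.002,0,0],
  [1,-0.02,0.19,-0.01,0.002,0,0],
  [1,-0.03,0.27,-0.01,0.002,0,0],
  [1,-0.03,0.35,-0.01,0.002,0,0],
  [1,-0.04,0.43,-0.01,0.002,0,0],
  [1,-0.05,0.51,-0.01,0.002,0,0],
  [1,-0.06,0.58,-0.01,0.002,0,0],
  [1,-0.06,0.64,-0.01,0.002,0,0],
  [1,-0.07,0.7,-0.01,0.002,0,0],
])

```text
t: 9.68
tool_pos: [0.5493, -0.1914, 0.1934]
orientation: [-0.151, 3.136, -0.0]
force: [0.3, -6.3, 8.7]
opening: 0.0095
```

```bash
python3 st.py
```

```text
[ 0.5493 -0.1914  0.1934] t 9.6833 F [ 0.3025 -6.2562  8.6502] M [-1.1645  0.      0.0118] op 0.009472493000249544
tooly [-0.0961  0.9954 -0.0003] toolz [ 0.0025 -0.     -1.    ]
handle in shaker frame mm [   0.1317 -350.0678  193.4443] yaw err deg 0.01352020570802255 F shaker [-0.2985 -6.2564  8.6502] nose past plat edge 14.932222232494352
```

It crossed with no catch. I move on, easing the nose down onto the platform with a slight tilt and keeping a light hold-down.

Emit:
drive_tool([
  [1,0,0.05,0,0,0,0],
  [1,-0.01,0.15,0,-0.001,0,0],
  [1,-0.03,0.27,0.01,-0.002,0,0],
  [1,-0.04,0.4,0.01,-0.003,0,0],
  [1,-0.05,0.53,0.01,-0.004,0,0],
  [1,-0.06,0.66,0.02,-0.005,0,0],
  [1,-0.08,0.79,0.02,-0.006,0,0],
  [1,-0.09,0.92,0.02,-0.006,0,0],
  [1,-0.1,1.05,0.02,-0.006,0,0],
  [1,-0.11,1.15,0.02,-0.006,0,0],
  [1,-0.12,1.2,0.02,-0.006,0,0],
])

```text
t: 10.6
tool_pos: [0.546, -0.1609, 0.1935]
orientation: [-0.151, 3.136, -0.008]
force: [1.1, -5.6, 7.0]
opening: 0.01
```

```bash
python3 st.py
```

```text
[ 0.546  -0.1609  0.1935] t 10.6 F [ 1.1431 -5.5949  7.0487] M [-0.9063 -0.0296 -0.0022] op 0.009959136770246792
tooly [-0.0963  0.9953 -0.0053] toolz [ 0.0018 -0.0051 -1.    ]
handle in shaker frame mm [  -0.1712 -319.3467  193.4841] yaw err deg 0.023601484022779493 F shaker [ 0.6016 -5.6787  7.0487] nose past plat edge 45.65334882636607
```

The force shows the nose now bears on the platform. A cantilever would need about 13 N. I continue.

Emit:
drive_tool([
  [1,0,0.05,0,0,0,0],
  [1,-0.01,0.15,0,0,0,0],
  [1,-0.03,0.28,0,0,0,0],
  [1,-0.04,0.42,0,0,0,0],
  [1,-0.05,0.56,0,0,0,0],
  [1,-0.07,0.7,0,0.001,0,0],
  [1,-0.08,0.84,0,0.001,0,0],
  [1,-0.09,0.98,0,0.001,0,0],
  [1,-0.11,1.12,0,0.001,0,0],
  [1,-0.12,1.26,0,0.001,0,0],
  [1,-0.13,1.4,0,0.001,0,0],
  [1,-0.15,1.52,0,0.001,0,0],
  [1,-0.15,1.6,0,0.001,0,0],
  [1,-0.16,1.65,0,0.001,0,0],
])

```text
t: 11.77
tool_pos: [0.5418, -0.1196, 0.1932]
orientation: [-0.151, 3.137, -0.006]
force: [1.5, -5.0, 5.8]
opening: 0.0097
```

```bash
python3 st.py
```

```text
[ 0.5418 -0.1196  0.1932] t 11.7667 F [ 1.5459 -4.9684  5.7952] M [-0.9115 -0.0996 -0.0093] op 0.009698642068625845
tooly [-0.0963  0.9953 -0.004 ] toolz [ 0.0012 -0.0039 -1.    ]
handle in shaker frame mm [  -0.4094 -277.8286  193.1856] yaw err deg 0.02393318066056808 F shaker [ 1.0626 -5.0937  5.7952] nose past plat edge 87.17137224545068
```

Emit:
drive_tool([
  [1,0.0,0.05,0,0,0,0],
  [1,-0.01,0.13,0,0,0,0],
  [1,-0.02,0.23,0,0,0,0],
  [1,-0.02,0.33,0,0.001,0,0],
  [1,-0.03,0.43,0,0.001,0,0],
  [1,-0.04,0.53,0,0.001,0,0],
  [1,-0.05,0.63,0,0.001,0,0],
  [1,-0.06,0.73,0,0.001,0,0],
  [1,-0.07,0.83,0,0.001,0,0],
  [1,-0.08,0.93,0,0.001,0,0],
  [1,-0.09,1.03,0,0.001,0,0],
  [1,-0.1,1.13,0,0.001,0,0],
  [1,-0.11,1.22,0,0.001,0,0],
  [1,-0.11,1.3,0,0.001,0,0],
  [1,-0.12,1.35,0,0.001,0,0],
])

```text
t: 13.02
tool_pos: [0.5383, -0.0856, 0.1921]
orientation: [0.151, -3.137, 0.002]
force: [0.5, -2.6, 1.1]
opening: 0.0097
```

```bash
python3 st.py
```

```text
[ 0.5383 -0.0856  0.1921] t 13.0167 F [ 0.4516 -2.6032  1.1179] M [-0.4029 -0.1326  0.035 ] op 0.009713708555593833
tooly [-0.0963  0.9954 -0.0015] toolz [-0.0007 -0.0016 -1.    ]
handle in shaker frame mm [  -0.6723 -243.6173  192.0632] yaw err deg 0.024315477509316247 F shaker [ 0.2    -2.6345  1.1179] nose past plat edge 121.3827481947235
```

The tail has left the jack and dropped about 1.1 mm. I look and settle it flat.

Emit:
drive_tool([
  [1,0,0.02,-0.01,0.001,0,0],
  [1,-0.01,0.07,-0.02,0.002,0,0],
  [1,-0.01,0.12,-0.02,0.002,0,0],
  [1,-0.01,0.15,-0.02,0.002,0,0],
])

```text
t: 13.35
tool_pos: [0.5384, -0.0823, 0.1921]
orientation: [-0.151, 3.138, -0.0]
force: [0.5, -4.7, 2.5]
opening: 0.0097
```

```bash
python3 st.py; python3 - <<'E'
from ov import *
from plant import robot
for n,(r0,r1,c0,c1) in(("scene",(130,280,240,440)),("top",(190,330,200,380))):
    c=robot.read_camera(n);im=c["image"][:,:,::-1]
    cv2.imwrite(f"pics/m2{n}.png",cv2.resize(cv2.convertScaleAbs(im[r0:r1,c0:c1],alpha=1.5),None,fx=4,fy=4,interpolation=cv2.INTER_CUBIC))
E
```

```text
[ 0.5384 -0.0823  0.1921] t 13.35 F [ 0.5302 -4.711   2.5433] M [-0.5802 -0.0469 -0.0037] op 0.00966812036592382
tooly [-0.0959  0.9954 -0.0002] toolz [ 0.0003 -0.0002 -1.    ]
handle in shaker frame mm [  -0.2891 -240.4284  192.0828] yaw err deg 0.0018121810482335907 F shaker [ 0.0762 -4.7401  2.5433] nose past plat edge 124.57163554744038
```

View pics/m2scene.png

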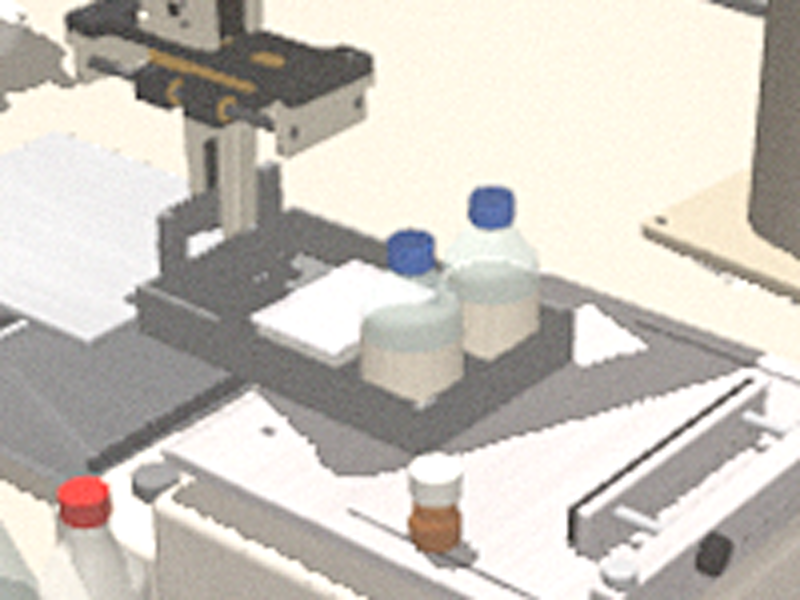

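View pics/m2top.png

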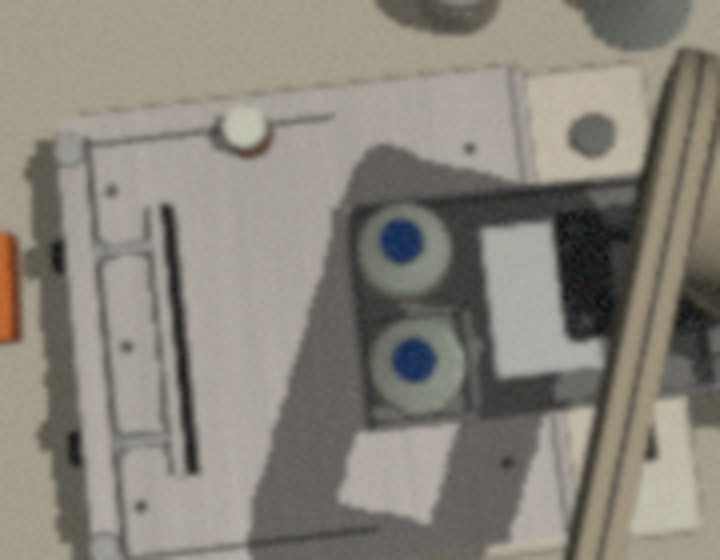

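The tray is flat on the platform. Its axis points at the jaw centre within about 1 mm (zoomed top: nose 318 projects to about 336, jaw centre 338). The nose is about 105 mm short of the jaw, so I advance 85 mm.

Emit:
drive_tool([
  [1,0,0.05,0,0,0,0],
  [1,-0.01,0.17,0,0,0,0],
  [1,-0.03,0.35,0,0,0,0],
  [1,-0.05,0.55,0,0,0,0],
  [1,-0.07,0.75,0,0,0,0],
  [1,-0.09,0.95,0,0,0,0],
  [1,-0.11,1.15,0,0,0,0],
  [1,-0.13,1.35,0,0,0,0],
  [1,-0.15,1.55,0,0,0,0],
  [1,-0.17,1.75,0,0,0,0],
  [1,-0.19,1.95,0,0,0,0],
  [1,-0.21,2.15,0,0,0,0],
  [1,-0.22,2.35,0,0,0,0],
  [1,-0.24,2.55,0,0,0,0],
  [1,-0.26,2.72,0,0,0,0],
  [1,-0.28,2.87,0,0,0,0],
  [1,-0.29,3.0,0,0,0,0],
  [1,-0.3,3.1,0,0,0,0],
  [1,-0.31,3.18,0,0,0,0],
  [1,-0.31,3.2,0,0,0,0],
])

```text
t: 15.12
tool_pos: [0.5305, -0.0017, 0.1921]
orientation: [-0.152, 3.138, -0.0]
force: [0.5, -5.6, 5.5]
opening: 0.0095
```

```bash
python3 st.py; python3 - <<'E'
from ov import *
from plant import robot
for n,(r0,r1,c0,c1) in(("scene",(150,300,270,470)),("top",(190,330,200,380))):
    c=robot.read_camera(n);im=c["image"][:,:,::-1]
    cv2.imwrite(f"pics/m3{n}.png",cv2.resize(cv2.convertScaleAbs(im[r0:r1,c0:c1],alpha=1.5),None,fx=4,fy=4,interpolation=cv2.INTER_CUBIC))
E
```

```text
[ 0.5305 -0.0017  0.1921] t 15.1167 F [ 0.5325 -5.6068  5.5159] M [-0.7682  0.0061  0.0157] op 0.009452978563074742
tooly [-0.0964  0.9953 -0.0001] toolz [ 0.0001 -0.     -1.    ]
handle in shaker frame mm [  -0.4082 -159.4213  192.0895] yaw err deg 0.03147084731337676 F shaker [-0.0073 -5.632   5.5159] nose past plat edge 205.5787013311756
```

View pics/m3scene.png

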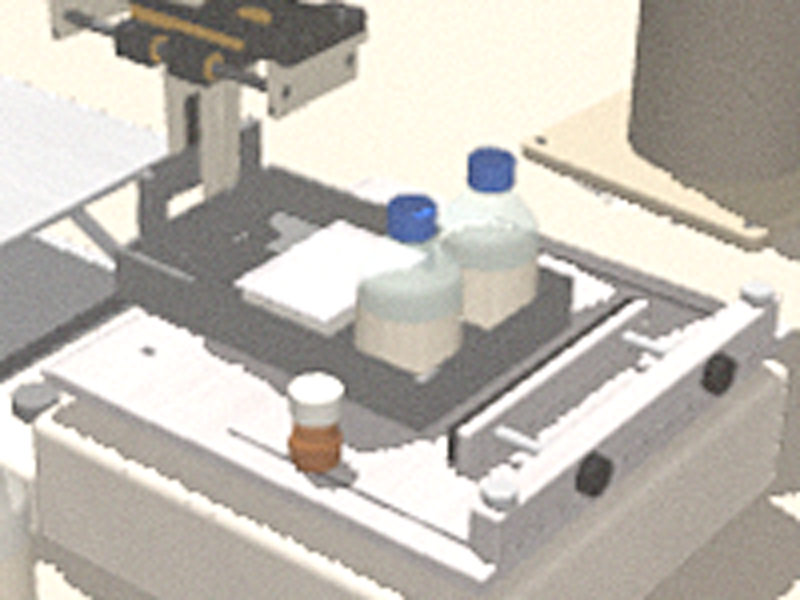

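View pics/m3top.png

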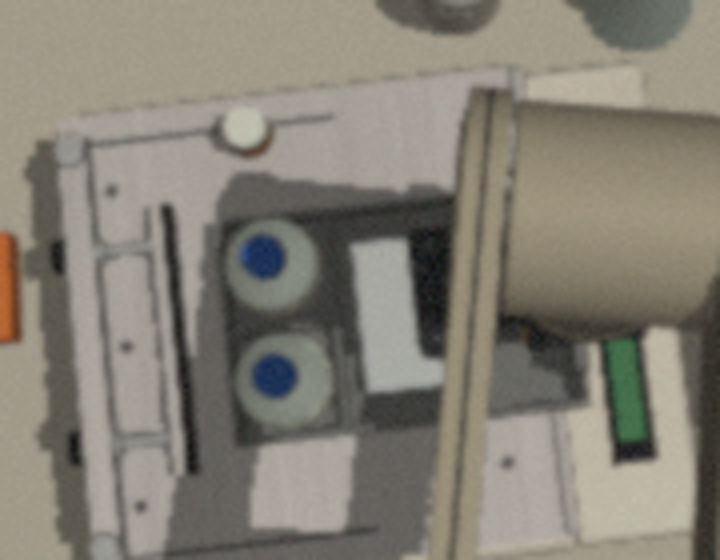

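Zoomed top shows the nose at column ~230 and the jaw face at ~188, so about 25 mm remain. I ease the hold-down and creep on.

Emit:
drive_tool([
  [1,0,0.04,0.01,0,0,0],
  [1,-0.01,0.1,0.02,0,0,0],
  [1,-0.02,0.17,0.02,0,0,0],
  [1,-0.02,0.24,0.02,0,0,0],
  [1,-0.03,0.31,0.02,0,0,0],
  [1,-0.04,0.38,0.02,0,0,0],
  [1,-0.04,0.44,0.02,0,0,0],
  [1,-0.05,0.49,0.02,0,0,0],
  [1,-0.05,0.53,0.02,0,0,0],
  [1,-0.05,0.55,0.02,0,0,0],
])

```text
t: 16.05
tool_pos: [0.529, 0.0117, 0.1921]
orientation: [0.151, -3.137, -0.0]
force: [0.2, -3.3, -0.5]
opening: 0.01
```

```bash
python3 st.py
```

```text
[0.529  0.0117 0.1921] t 16.05 F [ 0.1688 -3.262  -0.5322] M [-0.438  -0.0564 -0.0435] op 0.010032571662665985
tooly [-0.0962  0.9954  0.0003] toolz [-0.0007  0.0002 -1.    ]
handle in shaker frame mm [  -0.5594 -145.8812  192.09  ] yaw err deg 0.021267516432317873 F shaker [-0.1446 -3.2631 -0.5322] nose past plat edge 219.11884340684492
```

Emit:
drive_tool([
  [1,0,0.02,-0.01,0,0,0],
  [1,0,0.04,-0.01,0,0,0],
  [1,-0.01,0.06,-0.01,0,0,0],
  [1,-0.01,0.08,-0.01,0,0,0],
  [1,-0.01,0.1,-0.01,0,0,0],
  [1,-0.01,0.12,-0.01,0,0,0],
  [1,-0.01,0.14,-0.01,0,0,0],
  [1,-0.02,0.16,-0.01,0,0,0],
  [1,-0.02,0.18,-0.01,0,0,0],
  [1,-0.02,0.2,-0.01,0,0,0],
])

```text
t: 16.88
tool_pos: [0.5287, 0.0166, 0.1921]
orientation: [0.151, -3.138, -0.0]
force: [0.4, -2.0, -0.4]
opening: 0.01
```

Emit:
drive_tool([
  [1,0,0.02,0,0,0,0],
  [1,0,0.04,0,0,0,0],
  [1,-0.01,0.06,0,0,0,0],
  [1,-0.01,0.08,0,0,0,0],
  [1,-0.01,0.1,0,0,0,0],
  [1,-0.01,0.12,0,0,0,0],
])

```text
t: 17.38
tool_pos: [0.5285, 0.0195, 0.1921]
orientation: [0.151, -3.138, -0.0]
force: [-0.5, -3.1, -0.6]
opening: 0.0098
```

```bash
python3 st.py
```

```text
[0.5285 0.0195 0.1921] t 17.3833 F [-0.4689 -3.0562 -0.6203] M [-0.3963 -0.0616 -0.0519] op 0.009828359259596749
tooly [-0.0961  0.9954  0.    ] toolz [-0.0001  0.     -1.    ]
handle in shaker frame mm [  -0.3571 -138.0592  192.1134] yaw err deg 0.01382736525049775 F shaker [-0.7597 -2.9972 -0.6203] nose past plat edge 226.9407937396996
```

Emit:
drive_tool([
  [1,0,0.02,0,0,0,0],
  [1,0,0.04,0,0,0,0],
  [1,-0.01,0.06,0,0,0,0],
  [1,-0.01,0.08,0,0,0,0],
  [1,-0.01,0.1,0,0,0,0],
  [1,-0.01,0.12,0,0,0,0],
])

```text
t: 17.88
tool_pos: [0.5282, 0.0225, 0.1921]
orientation: [0.151, -3.138, -0.0]
force: [0.2, -2.5, -0.7]
opening: 0.0096
```

Emit:
drive_tool([
  [1,0,0.02,0,0,0,0],
  [1,0,0.04,0,0,0,0],
  [1,-0.01,0.06,0,0,0,0],
  [1,-0.01,0.08,0,0,0,0],
])

```text
t: 18.22
tool_pos: [0.528, 0.0244, 0.1922]
orientation: [-0.151, 3.138, -0.0]
force: [1.1, -3.3, -1.0]
opening: 0.0099
```

```bash
python3 st.py; python3 - <<'E'
from ov import *
from plant import robot
for n,(r0,r1,c0,c1) in(("scene",(150,300,270,470)),("top",(190,330,200,380))):
    c=robot.read_camera(n);im=c["image"][:,:,::-1]
    cv2.imwrite(f"pics/m4{n}.png",cv2.resize(cv2.convertScaleAbs(im[r0:r1,c0:c1],alpha=1.5),None,fx=4,fy=4,interpolation=cv2.INTER_CUBIC))
E
```

```text
[0.528  0.0244 0.1922] t 18.2167 F [ 1.055  -3.2621 -0.987 ] M [-0.5286 -0.1056 -0.0031] op 0.00989295229841462
tooly [-0.096   0.9954 -0.0002] toolz [ 0.0001 -0.0002 -1.    ]
handle in shaker frame mm [  -0.328  -133.1385  192.1647] yaw err deg 0.01174909205924853 F shaker [ 0.7375 -3.3482 -0.987 ] nose past plat edge 231.8615287503653
```

View pics/m4top.png

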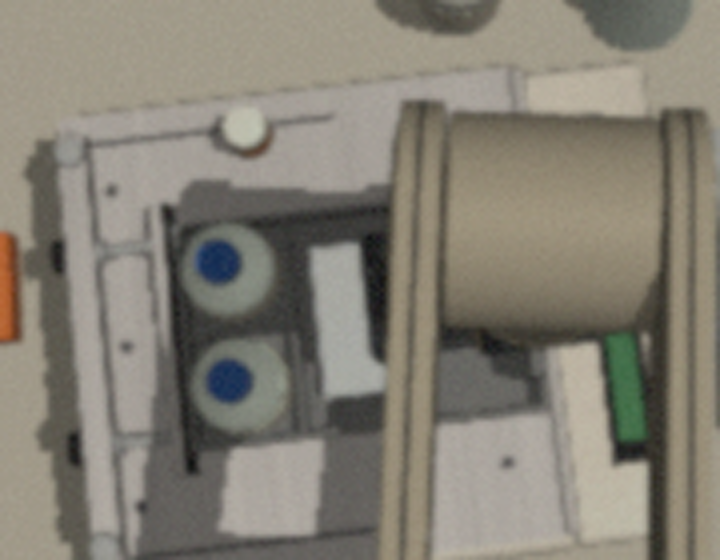

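View pics/m4scene.png

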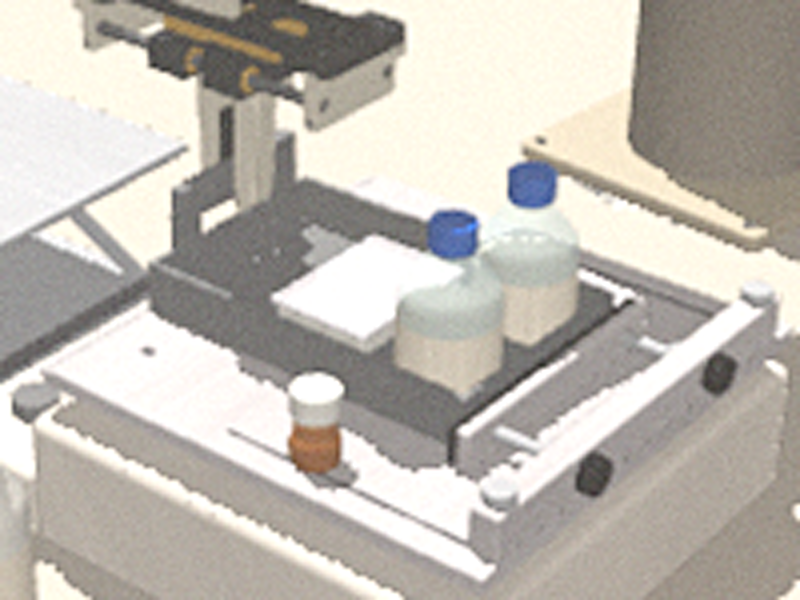

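The nose is now within a couple of mm of the rubber and parallel to it. I creep on in ~1 mm steps and watch the force.

Emit:
drive_tool([
  [1,0,0.015,0,0,0,0],
  [1,0,0.03,0,0,0,0],
  [1,0,0.045,0,0,0,0],
  [1,0,0.045,0,0,0,0],
])

```text
t: 18.65
tool_pos: [0.5283, 0.0252, 0.1924]
orientation: [-0.151, 3.137, -0.001]
force: [1.1, -5.1, -1.5]
opening: 0.0098
```

Emit:
drive_tool([
  [1,0,0.015,0,0,0,0],
  [1,0,0.03,0,0,0,0],
  [1,-0.01,0.045,0,0,0,0],
  [1,-0.01,0.045,0,0,0,0],
])

```text
t: 18.98
tool_pos: [0.5282, 0.0258, 0.1925]
orientation: [-0.15, 3.137, -0.003]
force: [1.4, -6.6, -0.9]
opening: 0.01
```

Contact is felt: the force climbs from 3 to 6.6 N and the tail starts to rise by tenths of a mm. I restore the hold-down, then press on.

Emit:
drive_tool([
  [1,0,0,-0.02,0.001,0,0],
  [1,0,0,-0.04,0.002,0,0],
  [1,0,0.01,-0.04,0.002,0,0],
  [1,0,0.02,-0.04,0.002,0,0],
  [1,0,0.03,-0.04,0.002,0,0],
  [1,0,0.03,-0.04,0.002,0,0],
])

```text
t: 19.48
tool_pos: [0.5285, 0.026, 0.1921]
orientation: [-0.15, 3.136, -0.001]
force: [0.9, -10.1, 1.6]
opening: 0.0103
```

```bash
python3 st.py
```

```text
[0.5285 0.026  0.1921] t 19.4833 F [  0.9458 -10.0787   1.6192] M [-1.622  -0.0821  0.0334] op 0.010296730102460148
tooly [-0.0953  0.9954 -0.0007] toolz [ 0.0019 -0.0005 -1.    ]
handle in shaker frame mm [   0.2794 -131.6317  192.0873] yaw err deg -0.03010073862296507 F shaker [ -0.0246 -10.1229   1.6192] nose past plat edge 233.36833567492755
```

Emit:
drive_tool([
  [1,0,0.01,-0.01,0.001,0,0],
  [1,0,0.02,-0.02,0.001,0,0],
  [1,0,0.03,-0.02,0.001,0,0],
  [1,0,0.04,-0.02,0.001,0,0],
  [1,0,0.04,-0.02,0.001,0,0],
])

```text
t: 19.9
tool_pos: [0.5287, 0.0264, 0.1921]
orientation: [-0.149, 3.136, -0.001]
force: [-0.5, -12.6, 4.6]
opening: 0.0093
```

```bash
python3 st.py
```

```text
[0.5287 0.0264 0.1921] t 19.9 F [ -0.5389 -12.6452   4.6225] M [-1.9951  0.0425  0.0882] op 0.0093310561387096
tooly [-0.0951  0.9955 -0.0008] toolz [ 0.0025 -0.0006 -1.    ]
handle in shaker frame mm [   0.5288 -131.2632  192.0806] yaw err deg -0.04442692425428346 F shaker [ -1.7484 -12.5353   4.6225] nose past plat edge 233.7367793297689
```

It's bearing firmly: about 12.6 N of push, roughly 9 N of that on the rubber. I now ease off slowly so the rubber doesn't kick the tray back, leaving it held by friction against the rubber.

Emit:
drive_tool([
  [1,0,-0.01,0,0,0,0],
  [1,0,-0.02,0,0,0,0],
  [1,0,-0.03,0,0,0,0],
  [1,0,-0.04,0.01,0,0,0],
  [1,0,-0.05,0.01,0,0,0],
  [1,0,-0.06,0.01,-0.001,0,0],
  [1,0,-0.07,0.01,-0.001,0,0],
  [1,0,-0.08,0.02,-0.001,0,0],
  [1,0,-0.08,0.02,-0.001,0,0],
])

```text
t: 20.65
tool_pos: [0.5285, 0.0261, 0.1921]
orientation: [-0.151, 3.136, 0.002]
force: [1.2, -6.0, 3.2]
opening: 0.0098
```

```bash
python3 st.py
```

```text
[0.5285 0.0261 0.1921] t 20.65 F [ 1.2108 -5.9612  3.1733] M [-0.9291 -0.1177  0.1007] op 0.00980575572793303
tooly [-0.0959  0.9954  0.0011] toolz [ 0.0018  0.0013 -1.    ]
handle in shaker frame mm [   0.2501 -131.5556  192.0623] yaw err deg 0.0036921981195230965 F shaker [ 0.6339 -6.0498  3.1733] nose past plat edge 233.4444191693598
```

Emit:
drive_tool([
  [1,0,-0.01,0,0,0,0],
  [1,0,-0.02,0.01,0,0,0],
  [1,0,-0.03,0.01,0,0,0],
  [1,0,-0.04,0.02,-0.001,0,0],
  [1,0,-0.04,0.02,-0.001,0,0],
  [1,0,-0.04,0.02,-0.001,0,0],
])

```text
t: 21.15
tool_pos: [0.5282, 0.0256, 0.1921]
orientation: [-0.151, 3.137, 0.002]
force: [2.2, -1.8, 5.0]
opening: 0.0101
```

```bash
python3 st.py
```

```text
[0.5282 0.0256 0.1921] t 21.15 F [ 2.2494 -1.8094  4.9715] M [-0.3958 -0.3555  0.0291] op 0.010052440414342044
tooly [-0.0962  0.9954  0.001 ] toolz [ 0.001   0.0011 -1.    ]
handle in shaker frame mm [  -0.0942 -131.9957  192.0999] yaw err deg 0.019261563167501702 F shaker [ 2.0656 -2.0167  4.9715] nose past plat edge 233.004292734172
```

Emit:
drive_tool([
  [1,0,0,0.01,0,0,0],
  [1,0,0,0.02,0,0,0],
  [1,0,0,0.03,0,0,0],
  [1,0,0,0.03,0,0,0],
])

```text
t: 21.48
tool_pos: [0.5276, 0.0253, 0.1921]
orientation: [0.151, -3.137, -0.001]
force: [2.9, -4.5, 0.5]
opening: 0.01
```

```bash
python3 st.py
```

```text
[0.5276 0.0253 0.1921] t 21.4833 F [ 2.8655 -4.5236  0.4556] M [-0.6603 -0.5428 -0.0041] op 0.0100262946958714
tooly [-0.0959  0.9954  0.0009] toolz [-0.0006  0.0008 -1.    ]
handle in shaker frame mm [  -0.6909 -132.207   192.0813] yaw err deg 0.00338095052255202 F shaker [ 2.4187 -4.7775  0.4556] nose past plat edge 232.79303911753243
```

Emit:
drive_tool([
  [1,0.01,-0.01,0,0,0,0],
  [1,0.02,-0.02,0,0,0,0],
  [1,0.03,-0.03,0,0,0,0],
  [1,0.03,-0.03,0,0,0,0],
])

```text
t: 21.82
tool_pos: [0.5281, 0.025, 0.1921]
orientation: [0.151, -3.137, -0.002]
force: [-0.9, -0.9, 1.5]
opening: 0.0099
```

```bash
python3 st.py
```

```text
[0.5281 0.025  0.1921] t 21.8167 F [-0.9045 -0.8874  1.5391] M [-0.2468  0.0074  0.0039] op 0.009867694526673626
tooly [-0.0963  0.9954  0.0016] toolz [-0.0011  0.0015 -1.    ]
handle in shaker frame mm [  -0.2115 -132.5839  192.0922] yaw err deg 0.024205063832433867 F shaker [-0.9854 -0.7966  1.5391] nose past plat edge 232.41609624627773
```

Forces are nearly zero and the tray is still about 0.4 mm into the rubber. I let go.

Emit:
drive_tool([
  [0.85,0,0,0,0,0,0],
  [0.8,0,0,0,0,0,0],
  [0.75,0,0,0,0,0,0],
  [0.7,0,0,0,0,0,0],
  [0.6,0,0,0,0,0,0],
  [0.6,0,0,0,0,0,0],
  [0.6,0,0,0,0,0,0],
  [0.6,0,0,0,0,0,0],
])

```text
t: 22.48
tool_pos: [0.5285, 0.0247, 0.1924]
orientation: [-0.151, 3.138, 0.002]
force: [-0.8, 0.1, 0.3]
opening: 0.0369
```

```bash
python3 st.py; python3 - <<'E'
from ov import *
from plant import robot
for n,(r0,r1,c0,c1) in(("scene",(150,300,270,470)),("top",(190,330,200,380))):
    c=robot.read_camera(n);im=c["image"][:,:,::-1]
    cv2.imwrite(f"pics/m5{n}.png",cv2.resize(cv2.convertScaleAbs(im[r0:r1,c0:c1],alpha=1.5),None,fx=4,fy=4,interpolation=cv2.INTER_CUBIC))
E
```

```text
[0.5285 0.0247 0.1924] t 22.4833 F [-0.8135  0.1388  0.326 ] M [ 0.0581 -0.0279 -0.0603] op 0.0369277646559995
tooly [-0.096   0.9954  0.0011] toolz [-0.      0.0011 -1.    ]
handle in shaker frame mm [   0.1717 -132.8794  192.3995] yaw err deg 0.011714627424244091 F shaker [-0.7965  0.2161  0.326 ] nose past plat edge 232.1206480970131
```

View pics/m5scene.png

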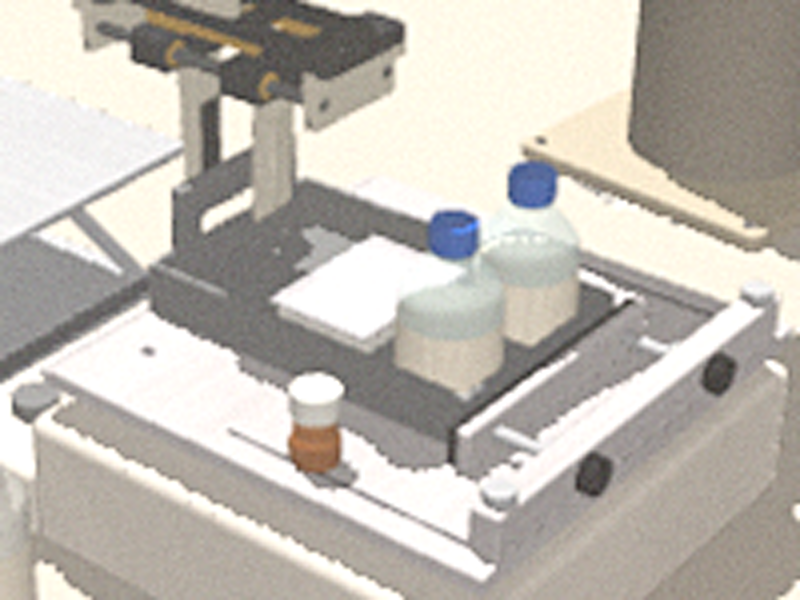

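View pics/m5top.png

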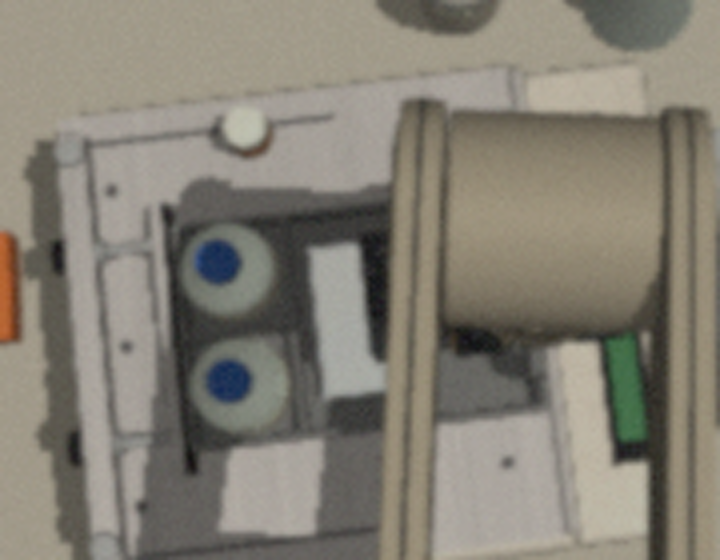

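Released; both bottles upright, nose flush with the rubber. I retreat straight up and out of view.

Emit:
drive_tool([
  [0.6,0,0,0.2,0,0,0],
  [0.6,0,0,0.6,0,0,0],
  [0.6,0,0,1.2,0,0,0],
  [0.6,0,0,2,0,0,0],
  [0.6,0,0,3,0,0,0],
  [0.6,0,0,4,0,0,0],
  [0.6,0,0,5,0,0,0],
  [0.6,0,0,6,0,0,0],
  [0.6,0,-1,6,0,0,0],
  [0.6,0,-2.5,6,0,0,0],
  [0.6,0,-4,6,0,0,0],
  [0.6,0,-5.5,6,0,0,0],
  [0.6,0,-7,6,0,0,0],
  [0.6,0,-8.5,6,0,0,0],
  [0.6,0,-10,6,0,0,0],
  [0.6,0,-11,6,0,0,0],
  [0.6,0,-12,6,0,0,0],
  [0.6,0,-12,6,0,0,0],
  [0.6,0,-12,6,0,0,0],
])

```text
t: 24.17
tool_pos: [0.5283, -0.2764, 0.343]
orientation: [-0.147, 3.138, 0.002]
force: [0.5, 0.8, 0.1]
opening: 0.0371
```

```bash
python3 st.py; python3 - <<'E'
from ov import *
from plant import robot
S=frame(.5156,.157,0,5.5);J=frame(.5516,-.2228,.1265,6.3)
Th=S@frame(0,.082-.11,.125,0)
for n,cr in(("scene",(150,300,270,470)),("top",(190,335,200,390))):
    c=robot.read_camera(n);im=c["image"][:,:,::-1].copy()
    ov(n,im,"f"+n,S,J,Th,[cr],c=c)
    r0,r1,c0,c1=cr
    cv2.imwrite(f"pics/f_{n}.png",cv2.resize(cv2.convertScaleAbs(im[r0:r1,c0:c1],alpha=1.5),None,fx=4,fy=4,interpolation=cv2.INTER_CUBIC))
    cv2.imwrite(f"pics/full_{n}.png",im)
E
```

```text
[ 0.5283 -0.2764  0.343 ] t 24.1667 F [0.4535 0.7798 0.123 ] M [ 0.0866 -0.0435 -0.0193] op 0.03709286408053223
tooly [-0.0937  0.9956  0.001 ] toolz [ 0.0002  0.001  -1.    ]
handle in shaker frame mm [ -28.9444 -432.6433  342.9992] yaw err deg -0.12062786389502593 F shaker [0.5261 0.7328 0.123 ] nose past plat edge -67.64330943230179
```

View pics/ov_ftop0.png

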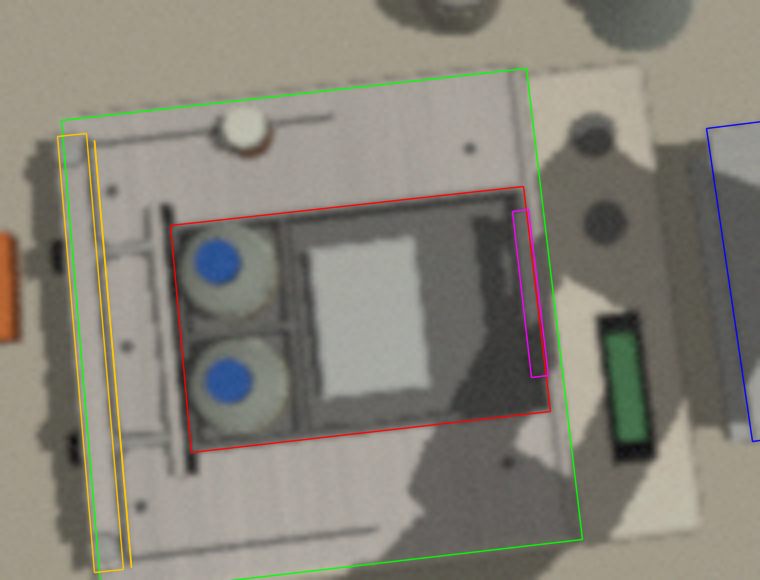

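View pics/f_scene.png

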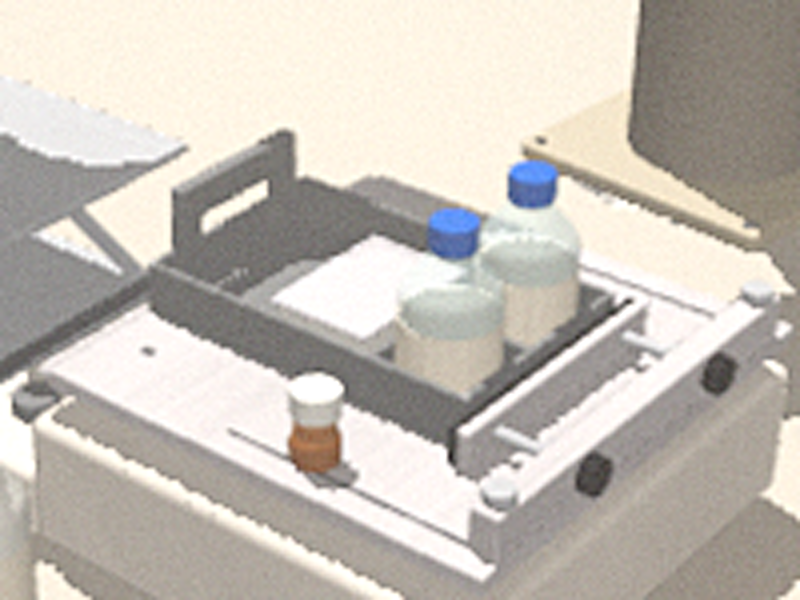

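View pics/full_top.png

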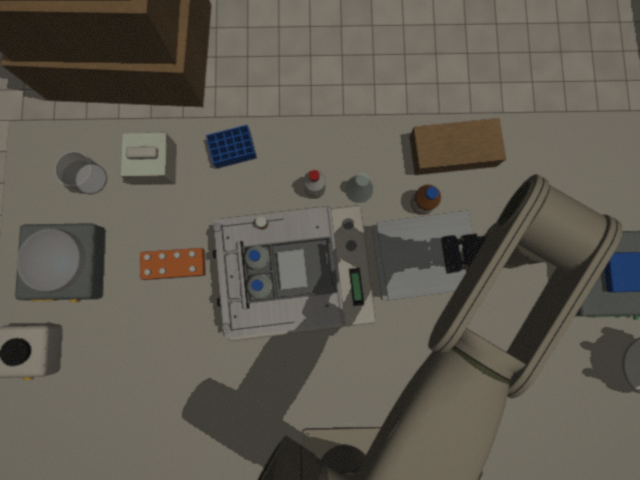

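The final view shows the tray square against the rubber. The jaw extends past it by 20 and 22 zoomed px (about equal), and jar, wash bottle, flask, stock bottle and racks all sit where they did. I hand in.

```bash
python3 -c "
from plant import robot
print(robot.close_job())"
```

```text
the job is handed in; nothing more can be done
None
```

The tray is on the shaker's platform, let go, and its nose sits against the rubber-faced jaw. I handed the job in at about 24 s, well inside the 62 s limit.

- **Slide:** I pinched the handle at 30 N and slid the tray across without lifting it. I corrected about 8 mm sideways and 0.75° on the way. The tail was held down with about 5–9 N over the gap, and the nose crossed the platform edge without catching.
- **Contact with the jaw:** I felt the rubber about 232 mm in from the platform edge and pressed to about 12.6 N in all, roughly 9 N of it on the rubber. At first contact the tail rose about 0.4 mm, and I pressed it back down.
- **Letting go:** I eased off slowly before opening the fingers so the rubber would not kick the tray back. I estimate about 2 N still bears on the rubber. I worked this out from forces and positions before release and did not measure it afterwards.
- **Last pictures:** The tray is flat, square to the jaw and centred on it within about 1 mm. Both bottles are upright. The jar and the other bystanders look unmoved.
- **Disagreement:** My first fit of the shaker's position was about 6 mm off along the push direction, and I corrected it from the overlays. The jaw's exact setting came from feel.

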